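# Refit the glass grinder's splash ring and keyed spindle

## Task

On the glass grinder, first set the orange splash ring over the steel hub into the round recess of the deck, wide flange up, seated flat, and let go of it. Then take the spindle with the black grip and brass key from the wooden rack, push its shank into the hub, turning it until the key slips into the keyway, and keep pushing against the spring until its shoulder is down on the hub. Finish while still gripping the spindle and holding it fully home; do not let go, and leave everything else on the bench where it is.

Things in the scene. Friction and masses are not known exactly. Their poses are not given: they have to be found in the camera images.
- grinder: Fixed glass grinder: blue housing 220 (x) x 200 (y) x 75 mm high with a flat grey deck at its top; a round recess of 58 mm diameter in the middle of the deck. Origin: centre of its underside on the table.
- hub: Fixed, non-turning steel hub, 40 mm across, in the middle of the recess, 16 mm proud of the deck. Origin: bore mouth, centre of its flat top face, 91 mm above the table; z up. Bore 20.4 mm wide, 40 mm deep to a brass ejector pin. Keyway full length on the hub's own +x side, 8.4 mm wide, reaching 16.5 mm from the axis; red mark beside it at the rim. Its yaw is not the grinder's.
- ejector (a joint): The brass spring pin in the hub's bore, in m: 0 = up (its top 40 mm below the hub's face), grows as it is pushed down; 0.010 when the spindle is fully home. The spring pushes back with 5 N at first and about 11 N at 0.010; it lifts the spindle when nobody pushes.
- ring: Loose orange splash ring, about 60 g, 18 mm high, bore 45 mm: sleeve 53 mm across (lower 8 mm), flange 61 mm across (upper 10 mm). Origin: centre of the sleeve's underside; z towards the flange. Starts on the table, flange up. Seated: sleeve in the recess, flange on the deck, origin 24 mm below the hub's face.
- spindle: Loose upright keyed spindle, 0.25 kg. Origin: lower end of the shank; z up. By height in mm: 0-24 bare shank 18 across, chamfered end; 24-50 shank with brass key on its +x side, 6 wide, out to 14.5 from the axis; 50-58 steel disc (shoulder) 40 across; 58-88 black grip 30 (x) by 22 (y), grip it across y; 88-102 brass bit 18 across. Red marks on disc and grip are on the key's side, +x.
- shoulder (a point): Centre of the underside of the spindle's shoulder disc, 50 mm above the spindle's origin. 26 mm above the hub's face while the key stands on that face, on the face (0 mm) when fully home.
- rack: Fixed wooden rack 190 (x) x 70 (y) x 35 mm high with two blind holes, 20.5 mm across and 22 mm deep, 50 mm either side of its centre along its x; two spindles stand in them in either order, lower ends 13 mm above the table. Origin: centre of its underside.
- buffer: Bystander in the rack: the buffing spindle, of the spindle's shape but with green grip block, black bit and no key. Origin: lower end of its shank.
- flux: Bystander: white bottle, 50 mm diameter, 130 mm high. Origin: centre of its underside.
- jar: Bystander: empty glass jar, 72 mm diameter, 90 mm high. Origin: centre of its underside.
- glass_blue: Bystander: blue glass piece 65 x 42 x 5 mm lying flat. Origin: centre of its underside.
- glass_green: Bystander: green glass piece 60 x 50 x 5 mm lying flat. Origin: centre of its underside.
- hammer: Bystander: hammer 240 mm long lying on the table to the robot's right. Origin at its middle.
- driver: Bystander: screwdriver 190 mm long lying on the table to the robot's left. Origin at its middle.
Things that resemble listed ones, but are neither listed nor needed, are in the scene too. What is shaped like the spindle but blue or purple is not meant.

How it is judged:
On the way, in this order (a step that is already met when the one before it is completed fails the run):
1. the ring sits in the recess round the hub, flange up, flat on the deck, and is let go, the spindle not yet in the hub (horizontal distance between ring and hub below 0.004 m and z of ring in the frame of hub below -0.0225 m and angle between ring's own z axis and vertical below 0.06 rad and contact force between the fingers and ring below 0.3 N and horizontal distance between spindle and hub above 0.05 m), for 0.2 s.
2. the spindle's key is in the keyway and its shoulder is pushed down on the hub, the fingers on the spindle (z of shoulder in the frame of hub below 0.002 m and horizontal distance between shoulder and hub below 0.003 m and angle between spindle's own z axis and vertical below 0.06 rad and angle between the x axis of spindle and the x axis of hub, either way round below 0.2 rad and value of joint ejector above 0.0075 m and contact force between the fingers and spindle above 2 N), for 0.2 s.
At the end, for the whole second after the job is handed in: Ring seated flange up (4 mm of axis, 1.5 mm of deck, tilt < 0.06), not touched. Spindle still gripped (> 2 N) and at rest, shoulder within 2 mm of the hub's face, 3 mm of its axis, tilt < 0.06, key in keyway (0.2 rad), ejector down > 7.5 mm (all of step 2 and horizontal distance between ring and hub below 0.004 m and z of ring in the frame of hub below -0.0225 m and angle between ring's own z axis and vertical below 0.06 rad and contact force between the fingers and ring below 0.3 N and linear speed of spindle below 0.02 m/s); the arm keeps its last pose, push and grip.
It fails at once if a bystander is moved by more than 30 mm (distance of any of buffer, flux, jar, glass_blue, glass_green, hammer, driver from where it was at the start of the episode above 0.03 m).
It also fails if it takes over 58 s, if anything falls off the work surface, if the arm or the gripper's body presses on something with over 40 N, if the wrist force passes 120 N, or if a joint passes its speed limit or range.

## Robot

A 7-joint arm with a two-finger parallel gripper is mounted at the origin on the work surface. World frame = base frame: x ahead of the robot, y to its left, z up, the work surface at z = 0. Lengths are in m, angles in rad, forces in N, time in s.
With the tool pointing down it reaches from about 0.4 to 0.85 m from the base axis. Payload 4.5 kg.
Tool frame: the origin (TCP) lies at the very end of the fingers, on their centre line; the grasp point (between the pads) lies 19 mm behind it (r.grasp_offset is the distance from the TCP to the grasp point, in m); z points along the fingers, x is the direction in which the jaws open and shut, and the axes are right-handed (so a half turn about z gives the same grasp; the last joint's range is limited). The gripper opens to 85 mm and grips with 20 to 120 N. Pads are 22 mm wide; open, the fingers measure 114 mm over their backs; the gripper's body (76 mm by 85 mm) begins 54 mm behind the grasp point. The pads swing forward as they close: fully open they stand 13 mm farther back than shut.
Start: joints at [-1.079, 0.689, -0.195, 1.565, 0.157, 0.902, -0.215], TCP at [0.276, 0.561, 0.231] pointing down, gripper open.
Joint ranges: [-3.01, 3.01], [-0.46, 2.08], [-1.47, 1.51], [0.13, 2.56], [-1, 4.14], [0.04, 2.09], [-2.66, 2.66]. Speed limits (rad/s): [2.57, 2.57, 3.14, 3.14, 3.14, 3.14, 3.14].

## Interface

Orientations are given as [roll, pitch, yaw] about the fixed x, y, z axes, in that order (R = Rz(yaw) Ry(pitch) Rx(roll)).
In Python, from workcell import telemetry, viewer, order, r gives the robot as it stands.
- The arm moves only by the tool servo_tool, never from a script. Its argument "motion" is a list of rows, each a list of 3 entries, a list of its own where there are three numbers: the opening, from -1 (shut) to 1 (fully open), then the shift along the tool's x, y, z in units of 25 mm (1.0 is 25 mm), then the turn about the tool's z in units of 5 degrees (1.0 is 5 degrees). A call has 1 to 8 rows; each row shifts and turns the commanded pose from where the row before left it, along the tool's axes as they then stand; what a row does not reach is not made up. A row lasts 1/10 s, in which the tool goes at most 50 mm and 8.59 degrees, less where a joint would pass 70% of its speed; a pose out of reach is approached as far as the arm can. A call is refused whole if a number of a shift passes 1 or a number of a turn 1, either way. A call with a gripper value outside its range is refused whole. The fingers move at their own pace and stop on an object; "force" is the grip in N (left out, the last holds). Time passes only in rows, so rows that do not move let the fingers close. It gives the time, the measured TCP pose, the force and the opening at its end, in the units of the state.
- telemetry.observe(): the state, without advancing time (a new reading comes with each control period).
- viewer.grab_frame(name): name is "scene" or "top" or "wrist"; returns (picture, depth): 400x640x3 uint8, red, green, blue; 400x640 float32, m along the optical axis (not along the pixel's ray), 0 where there is no reading.
- viewer.camera_model(name): a dict with "camera_matrix" (3x3 intrinsics, pixels), "pose" (4x4, takes a point from camera to world coordinates); the wrist camera has in their place "T_tool_cam" (4x4, takes a point from camera to tool coordinates, whose origin is the TCP and whose axes are the tool frame's). Camera axes: x right, y down, z forward; pixel columns grow to the right and rows downward; lengths in m; the calibration is good to about 2 mm. A picture is of the moment at which its call begins: read the wrist's pose just before it. camera_model takes no time and is no camera call.
- order.close_job(): hands the job in, once; it reports no verdict.
The state is a dict: "t": time; "joint_positions": joint angles; "joint_velocities": joint speeds; "effort": joint torques, N m; "eef_pos": TCP position; "eef_rot": TCP orientation; "contact_force": force on the tool from outside, world axes, zero at the start; "wrist_torque": the same for the moment, N m; "gripper_width": finger opening in m.
Only numpy, scipy, OpenCV 4.12 (cv2) and the standard library are available. Lean on these libraries where they do the work, as an engineer would, in place of code of your own. Each camera call takes 0.05 s, during which the arm holds its last target. There are 200 camera calls.

## Working session

There is one attempt and no reset: what is moved stays moved. The work goes in short steps, Python scripts to look and compute and a tool call to move; the robot and the scene stay as the last step left them, time stands still between calls to the robot, and variables do not carry over. Pictures are saved under pics/ and viewed, about 8 in all and at most 12, crops included, and the job is handed in when it is done.

Besides the shell and the picture viewer there is one more tool, called after "Call:" as name([rows], argument=value, ...), one row to a line, values as JSON. servo_tool: Moves the arm, as the interface text tells. Its arguments: {"type":"object","properties":{"motion":{"type":"array"},"force":{"type":"number"}},"required":["motion"]}

```bash
mkdir -p pics; ls; python3 - <<'E'
from workcell import telemetry, viewer, order, r
import cv2,numpy as np
s=telemetry.observe();print(s)
for n in("top","scene"):
    p,d=viewer.grab_frame(n);cv2.imwrite(f"pics/{n}1.png",p[...,::-1]);np.save(f"pics/{n}1.npy",d)
    print({k:np.round(v,3).tolist() for k,v in viewer.camera_model(n).items() if hasattr(v,'__len__') and not isinstance(v,str)})
print(viewer.camera_model("wrist"), r.grasp_offset)
E
```

```text
pics
{'t': 0.0, 'joint_positions': array([-1.07920558,  0.69000852, -0.19452034,  1.5663455 ,  0.15728703,
        0.90247693, -0.2151397 ]), 'joint_velocities': array([-3.70621133e-04, -1.26960670e-03, -2.70365888e-03, -1.74434739e-03,
       -2.27783339e-05, -4.17933394e-04, -2.40202287e-04]), 'effort': array([-6.96609768e-04, -5.39610422e+01, -1.26701284e+00, -1.58544481e+01,
        8.99786392e-03,  9.60827078e-03, -6.63707510e-06]), 'eef_pos': array([0.27598244, 0.56004644, 0.23046849]), 'eef_rot': array([3.14147799e+00, 1.84416279e-03, 1.11304723e+00]), 'contact_force': array([0.69391005, 0.11968689, 0.48721224]), 'wrist_torque': array([-0.0096296 , -0.03731522, -0.01374022]), 'gripper_width': 0.08512727485684513}
{'camera_matrix': [[491.254, 0.0, 324.503], [0.0, 491.254, 206.737], [0.0, 0.0, 1.0]], 'pose': [[0.022, -0.994, 0.111, 0.429], [-1.0, -0.024, -0.016, 0.027], [0.018, -0.111, -0.994, 1.469], [0.0, 0.0, 0.0, 1.0]]}
{'camera_matrix': [[405.491, 0.0, 324.514], [0.0, 405.491, 199.137], [0.0, 0.0, 1.0]], 'pose': [[0.803, 0.513, -0.304, 0.881], [0.596, -0.699, 0.395, -0.387], [-0.01, -0.498, -0.867, 0.98], [0.0, 0.0, 0.0, 1.0]]}
{'camera_matrix': array([[291.83803332,   0.        , 321.57294647],
       [  0.        , 291.83803332, 201.61577574],
       [  0.        ,   0.        ,   1.        ]]), 'T_tool_cam': array([[ 9.99999917e-01, -1.14507673e-04,  3.90257629e-04,
        -7.67234196e-04],
       [-1.61149343e-05,  9.47638529e-01,  3.19344984e-01,
        -8.27377554e-02],
       [-4.06390616e-04, -3.19344964e-01,  9.47638448e-01,
        -1.41447316e-01],
       [ 0.00000000e+00,  0.00000000e+00,  0.00000000e+00,
         1.00000000e+00]])} 0.0187
```

View pics/top1.png

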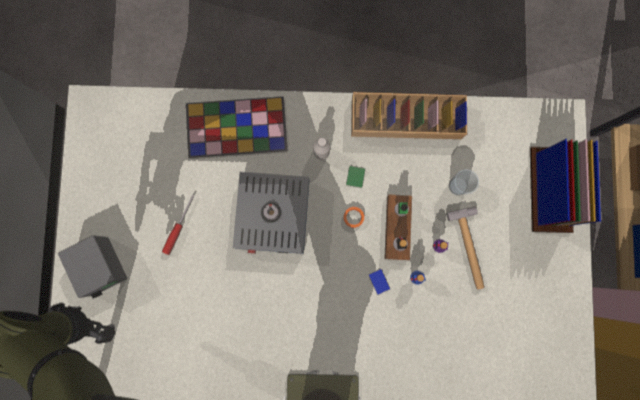

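View pics/scene1.png

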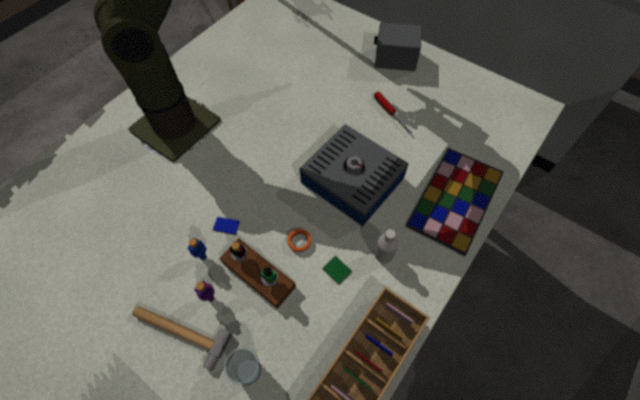

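Top view: the ring is at (354,216) and the hub at (270,212). Spindle-like things are rack near end (402,243), black grip; rack far end (403,208), green buffer; loose purple (440,245); loose blue (418,277). I choose (402,243) and will check it in a close crop.

```bash
cat > h.py <<'E'
from workcell import telemetry, viewer, order, r
import cv2,numpy as np
from scipy.spatial.transform import Rotation as R
def toolT(s):
    T=np.eye(4);T[:3,:3]=R.from_euler('xyz',s['eef_rot']).as_matrix();T[:3,3]=s['eef_pos'];return T
def cloud(n):
    s=telemetry.observe();p,d=viewer.grab_frame(n);m=viewer.camera_model(n);K=m['camera_matrix']
    T=m['pose'] if 'pose' in m else toolT(s)@m['T_tool_cam']
    v,u=np.mgrid[:400,:640]
    X=np.stack([(u-K[0,2])/K[0,0]*d,(v-K[1,2])/K[1,1]*d,d],-1)@T[:3,:3].T+T[:3,3]
    X[d<=0]=np.nan
    return p,d,X,cv2.cvtColor(p,cv2.COLOR_RGB2HSV),K,T
def onplane(uv,z,K,T):
    ray=T[:3,:3]@np.array([(uv[0]-K[0,2])/K[0,0],(uv[1]-K[1,2])/K[1,1],1]);return T[:3,3]+ray*(z-T[2,3])/ray[2]
def circ(P):
    P=np.asarray(P);A=np.c_[2*P,np.ones(len(P))];x=np.linalg.lstsq(A,(P**2).sum(1),rcond=None)[0]
    return x[:2],np.sqrt(x[2]+x[:2]@x[:2])
E
python3 - <<'E'
from h import *
p,d,X,h,K,T=cloud("top")
cv2.imwrite("pics/crop1.png",cv2.resize(p[160:300,225:465,::-1],None,fx=3.3,fy=3.3,interpolation=cv2.INTER_CUBIC))
def reg(n,u0,v0,w,lo,hi):
    q=X[v0-w:v0+w+1,u0-w:u0+w+1].reshape(-1,3);k=(q[:,2]>lo)&(q[:,2]<hi);print(n,k.sum(),q[k].mean(0).round(4),q[k].std(0).round(4),"zmax",np.nanmax(q[:,2]).round(4))
reg("ring",354,216,13,.008,.03)
reg("hub",270,212,11,.086,.1)
for n,u,v in(("key",402,243),("green",403,208),("purple",440,245),("blue",418,277)):reg(n,u,v,12,.1,.125);reg(n,u,v,12,.06,.1)
o=(h[...,0]>4)&(h[...,0]<20)&(h[...,1]>130);o[:,:340]=0;o[:,370:]=0
v,u=np.nonzero(o);P=np.array([onplane(a,.018,K,T)[:2] for a in zip(u,v)]);print("ringcol",len(P),P.mean(0),(P.max(0)+P.min(0))/2)
E
```

```text
ring 161 [ 0.5637 -0.0831  0.0178] [0.019  0.0188 0.0033] zmax 0.0273
hub 114 [0.5669 0.1571 0.0904] [0.0116 0.0115 0.0025] zmax 0.0991
key 69 [ 0.4858 -0.2119  0.1087] [0.0079 0.0062 0.0065] zmax 0.1223
key 91 [ 0.4845 -0.2075  0.0789] [0.011  0.0103 0.0121] zmax 0.1223
green 64 [ 0.5854 -0.2163  0.1092] [0.0079 0.0061 0.0064] zmax 0.1188
green 97 [ 0.5826 -0.2099  0.0808] [0.0107 0.0091 0.0123] zmax 0.1188
purple 26 [ 0.4831 -0.3297  0.1024] [0.004  0.0049 0.0017] zmax 0.1053
purple 87 [ 0.4821 -0.3245  0.0816] [0.0086 0.0093 0.0117] zmax 0.1053
blue 22 [ 0.3922 -0.2633  0.103 ] [0.0045 0.0046 0.0017] zmax 0.1066
blue 93 [ 0.3926 -0.2608  0.0833] [0.0082 0.0095 0.0113] zmax 0.1066
ringcol 139 [ 0.5643983  -0.08407885] [ 0.5626386  -0.08293498]
```

View pics/crop1.png

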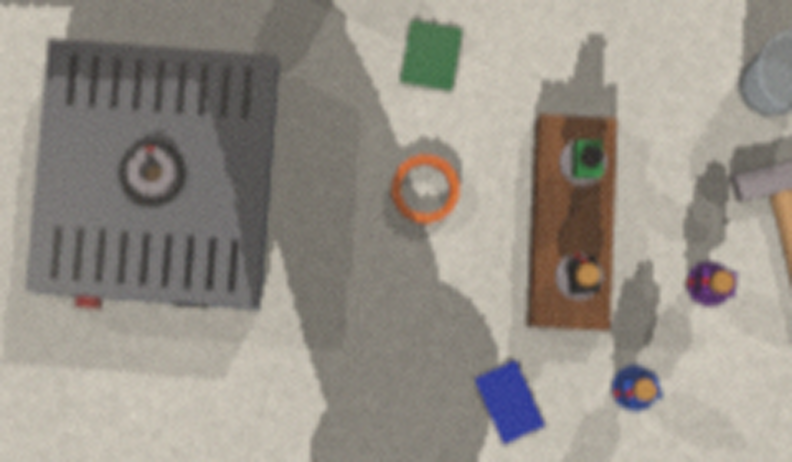

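The crop confirms it: the black grip with brass bit is the lower spindle in the rack (crop 583,272), and the buffer is green. The hub's red mark points to image-up, about world +x. Moving towards the hub first for a closer look on the way.

Call:
servo_tool([
  [1, [-1, 0.5, 0], -0.656],
  [1, [-1, 0.5, 0], -0.656],
  [1, [-1, 0.5, 0], -0.656],
  [1, [-1, 0.5, 0], -0.656],
  [1, [-1, 0.5, 0], -0.656],
  [1, [-1, 0.5, 0], -0.656],
  [1, [-1, 0.5, 0], -0.656],
  [1, [-1, 0.5, 0], -0.656],
])

```text
t: 0.95
eef_pos: [0.3216, 0.3424, 0.2312]
eef_rot: [-3.141, 0.0, 1.574]
contact_force: [-0.2, 0.8, -0.0]
gripper_width: 0.0855
```

Call:
servo_tool([
  [1, [-0.9, 1, 0], 0],
  [1, [-0.9, 1, 0], 0],
  [1, [-0.9, 1, 0], 0],
  [1, [-0.9, 1, 0], 0],
  [1, [-0.9, 1, 0], 0],
  [1, [-0.9, 1, 0], 0],
  [1, [-0.9, 1, 0], 0],
  [1, [-0.9, 1, 0], 0],
])

```text
t: 1.75
eef_pos: [0.5224, 0.1625, 0.2311]
eef_rot: [-3.141, 0.0, 1.571]
contact_force: [0.0, -0.3, -0.3]
gripper_width: 0.0854
```

Call:
servo_tool([
  [1, [0, 1, 0], 0],
  [1, [0, 0.6, 0], 0],
  [1, [0, 0, 0], 0],
  [1, [0, 0, 0], 0],
])

```text
t: 2.15
eef_pos: [0.5607, 0.1638, 0.2309]
eef_rot: [-3.14, 0.0, 1.571]
contact_force: [-0.7, -0.3, -1.1]
gripper_width: 0.0853
```

```bash
cat > hub.py <<'E'
from h import *
import sys
p,d,X,h,K,T=cloud("wrist")
np.savez("pics/hubw.npz",p=p,d=d,T=T)
print(telemetry.observe()['eef_pos'],telemetry.observe()['eef_rot'])
c=np.array([.567,.157])
near=np.hypot(X[...,0]-c[0],X[...,1]-c[1])<.06
k=near&(X[...,2]>.085)&(X[...,2]<.097);print("hub depth mean",X[k].mean(0),k.sum())
dk=near&(X[...,2]>.07)&(X[...,2]<.08);print("deck z",np.median(X[dk][:,2]))
# hub outline from depth mask, contour
m=k.astype(np.uint8);m=cv2.morphologyEx(m,cv2.MORPH_OPEN,np.ones((3,3)))
cs,_=cv2.findContours(m,cv2.RETR_EXTERNAL,cv2.CHAIN_APPROX_NONE);cc=max(cs,key=cv2.contourArea)[:,0]
P=[onplane(a,.091,K,T)[:2] for a in cc];ctr,rad=circ(P);print("hub circ",ctr,rad)
red=near&((h[...,0]<8)|(h[...,0]>172))&(h[...,1]>120)&(X[...,2]>.08)
v,u=np.nonzero(red);q=np.array([onplane(a,.091,K,T)[:2] for a in zip(u,v)]);print("red",len(q),q.mean(0),np.degrees(np.arctan2(*(q.mean(0)-ctr)[::-1])))
v,u=np.nonzero(near);y0,x0=int(v.mean()),int(u.mean())
cv2.imwrite("pics/hub2.png",cv2.resize(p[max(0,y0-60):y0+60,max(0,x0-70):x0+70,::-1],None,fx=5,fy=5,interpolation=cv2.INTER_CUBIC));print("crop origin",x0-70,y0-60)
E
python3 hub.py
```

```text
[0.56029144 0.16397515 0.23100651] [-3.13994164e+00  2.40602401e-04  1.57202539e+00]
hub depth mean [0.56216491 0.15875638 0.08925313] 893
deck z 0.0738093956542066
hub circ [0.56251421 0.15888243] 0.019560145339520534
red 155 [0.70314428 0.1785965 ] 7.979942362597371
crop origin 225 249
```

View pics/hub2.png

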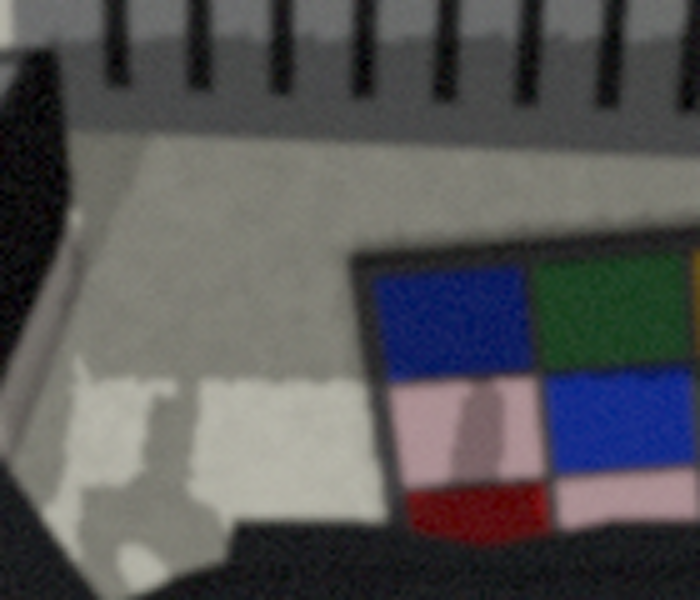

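The crop missed: finger pixels threw off its centre, so it shows the tile box. The hub circle fit itself is good (r 19.6 mm). Redoing the crop and the red mark from the saved frame.

```bash
python3 - <<'E'
from h import *
D=np.load("pics/hubw.npz");p=D['p'];T=D['T'];K=viewer.camera_model("wrist")['camera_matrix'];h=cv2.cvtColor(p,cv2.COLOR_RGB2HSV)
ctr=np.array([.5625,.1589])
pt=np.linalg.inv(T)@np.r_[ctr,.091,1];u0,v0=int(K[0,0]*pt[0]/pt[2]+K[0,2]),int(K[1,1]*pt[1]/pt[2]+K[1,2]);print(u0,v0)
v,u=np.mgrid[v0-26:v0+27,u0-26:u0+27];
red=((h[v,u,0]<8)|(h[v,u,0]>172))&(h[v,u,1]>110)
q=np.array([onplane(a,.091,K,T)[:2] for a in zip(u[red],v[red])]);print("red",len(q),q.mean(0)-ctr,np.degrees(np.arctan2(*(q.mean(0)-ctr)[::-1])))
cv2.imwrite("pics/hub3.png",cv2.resize(p[v0-35:v0+35,u0-40:u0+40,::-1],None,fx=8,fy=8,interpolation=cv2.INTER_CUBIC))
E
```

```text
317 192
red 35 [0.01711552 0.00225478] 7.504860169365113
```

View pics/hub3.png

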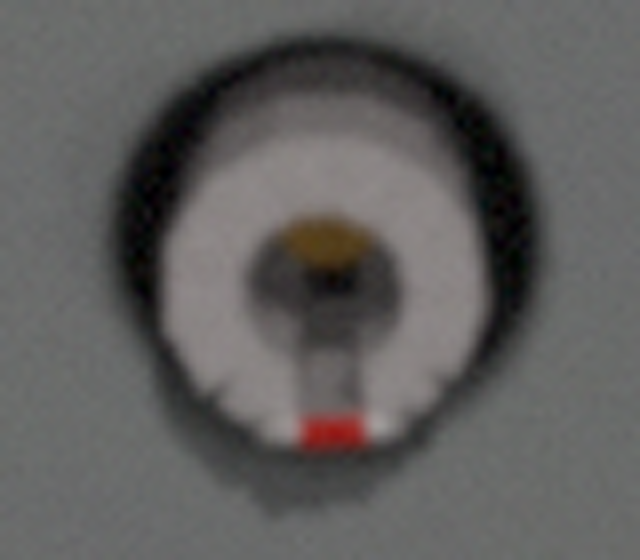

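The hub picture shows the keyway running down (world +x) from the bore centre at (325,285) to the red mark at (335,430). That puts the hub yaw at about +4.5° and the centre near (0.5633, 0.1592). On to the ring.

Call:
servo_tool([
  [1, [-1, 0, 0], 0],
  [1, [-1, 0, 0], 0],
  [1, [-1, 0, 0], 0],
  [1, [-1, 0, 0], 0],
  [1, [-1, 0, 0], 0],
  [1, [-1, 0, 0], 0],
  [1, [-1, 0, 0], 0],
  [1, [-1, 0, 0], 0],
])

```text
t: 3.0
eef_pos: [0.5604, -0.0365, 0.2314]
eef_rot: [-3.141, 0.0, 1.573]
contact_force: [0.3, 0.2, 0.0]
gripper_width: 0.0852
```

Call:
servo_tool([
  [1, [-1, 0, 1], 0],
  [1, [-0.9, 0, 1], 0],
  [1, [0, 0, 0.5], 0],
  [1, [0, 0, 0], 0],
  [1, [0, 0, 0], 0],
])

```text
t: 3.5
eef_pos: [0.5618, -0.0816, 0.1694]
eef_rot: [3.141, -0.001, 1.574]
contact_force: [0.3, -0.2, 0.7]
gripper_width: 0.0853
```

```bash
python3 - <<'E'
from h import *
p,d,X,h,K,T=cloud("wrist");print(telemetry.observe()['eef_pos'])
o=((h[...,0]>4)&(h[...,0]<20)&(h[...,1]>130)).astype(np.uint8)
cs,_=cv2.findContours(o,cv2.RETR_EXTERNAL,cv2.CHAIN_APPROX_NONE)
for c in sorted(cs,key=cv2.contourArea)[-2:]:
    for z in(.013,.018):print(cv2.contourArea(c),cv2.boundingRect(c),circ([onplane(a,z,K,T)[:2] for a in c[:,0]]))
m=(o>0)&(X[...,2]>.013)&(X[...,2]<.025);print("top depth mid",(np.nanmax(X[m],0)+np.nanmin(X[m],0))/2,np.median(X[m][:,2]))
# inner hole
hole=cv2.findContours(o,cv2.RETR_CCOMP,cv2.CHAIN_APPROX_NONE)
for c,hh in zip(hole[0],hole[1][0]):
    if hh[3]>=0 and cv2.contourArea(c)>100:print("hole",circ([onplane(a,.018,K,T)[:2] for a in c[:,0]]))
E
```

```text
[ 0.56231088 -0.08160901  0.16983867]
2531.5 (293, 156, 58, 58) (array([ 0.56083697, -0.08205441]), np.float64(0.030516456563411048))
2531.5 (293, 156, 58, 58) (array([ 0.55945822, -0.08206164]), np.float64(0.03000411504125334))
11725.0 (131, 52, 104, 199) (array([ 0.53098374, -0.2134023 ]), np.float64(0.07453135980509903))
11725.0 (131, 52, 104, 199) (array([ 0.5301062 , -0.21120432]), np.float64(0.0732800510153119))
top depth mid [ 0.62536039 -0.18374182  0.01899268] 0.01693651594811668
hole (array([ 0.55735894, -0.08213096]), np.float64(0.021324463960595428))
```

Call:
servo_tool([
  [1, [0, -0.08, 1], 0],
  [1, [0, 0, 1], 0],
  [1, [0, 0, 1], 0],
  [1, [0, 0, 1], 0],
  [1, [0, 0, 1], 0],
  [1, [0, 0, 1], 0],
  [1, [0, 0, 0.46], 0],
  [1, [0, 0, 0], 0],
], force=25)

```text
t: 4.35
eef_pos: [0.5595, -0.0826, 0.0068]
eef_rot: [-3.141, -0.001, 1.573]
contact_force: [-0.4, 0.2, 1.3]
gripper_width: 0.0855
```

Call:
servo_tool([
  [0, [0, 0, 0], 0],
  [0, [0, 0, 0], 0],
  [0, [0, 0, 0], 0],
  [0, [0, 0, 0], 0],
  [0, [0, 0, 0], 0],
])

```text
t: 4.85
eef_pos: [0.5609, -0.0835, 0.009]
eef_rot: [3.139, -0.0, 1.571]
contact_force: [-0.9, 0.1, 6.9]
gripper_width: 0.0597
```

Call:
servo_tool([
  [0, [0, 0, -0.5], 0],
  [0, [0, 0, -1], 0],
  [0, [0, 0, -1], 0],
  [0, [0, 0, -1], 0],
  [0, [0, 0, -1], 0],
  [0, [0, 0, 0], 0],
  [0, [0, 0, 0], 0],
])

```text
t: 5.55
eef_pos: [0.56, -0.0841, 0.1208]
eef_rot: [3.14, 0.0, 1.57]
contact_force: [-0.0, 0.3, -1.6]
gripper_width: 0.0597
```

```bash
python3 - <<'E'
from h import *
s=telemetry.observe();p,d,X,h,K,T=cloud("wrist");print(s['eef_pos'],s['gripper_width'],s['contact_force'])
cv2.imwrite("pics/ringgrip.png",p[80:400,120:520,::-1])
o=((h[...,0]>4)&(h[...,0]<20)&(h[...,1]>130));o[:,:240]=0;o[:,400:]=0
Tt=np.linalg.inv(toolT(s));q=X[o]@Tt[:3,:3].T+Tt[:3,3]
q=q[np.isfinite(q).all(1)&(abs(q[:,2])<.04)];print(len(q),np.percentile(q,[2,50,98],axis=0).round(4))
# plane of the top
k=q[q[:,2]<np.percentile(q[:,2],70)];c=np.linalg.lstsq(np.c_[k[:,:2],np.ones(len(k))],k[:,2],rcond=None)[0];print("tilt",c)
E
```

```text
[ 0.55995305 -0.08414707  0.1208456 ] 0.05974753867409635 [-0.00819463  0.29749947 -1.60016785]
6354 [[-0.0288 -0.0306 -0.0089]
 [-0.0007  0.0046 -0.0074]
 [ 0.0281  0.0276  0.0076]]
tilt [ 0.00134782  0.00125384 -0.00772918]
```

View pics/ringgrip.png

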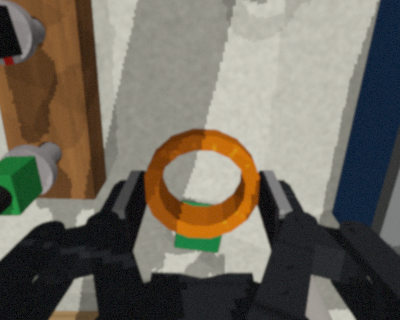

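The ring is gripped level (about 0.1° tilt), its top 7.7 mm above the TCP. Carrying it over the hub.

Call:
servo_tool([
  [0, [1, 0, -0.5], 0],
  [0, [1, 0, 0], 0],
  [0, [1, 0, 0], 0],
  [0, [1, 0, 0], 0],
  [0, [1, 0, 0], 0],
  [0, [1, 0, 0], 0],
  [0, [1, 0, 0], 0],
  [0, [1, 0.1, 0], 0],
])

```text
t: 6.4
eef_pos: [0.5608, 0.1169, 0.131]
eef_rot: [-3.138, 0.001, 1.571]
contact_force: [1.4, -0.2, 0.0]
gripper_width: 0.0595
```

Call:
servo_tool([
  [0, [1, 0, 0], 0],
  [0, [0.72, 0, 0], 0],
  [0, [0, 0, 0], 0],
  [0, [0, 0, 0], 0],
  [0, [0, 0, 0], 0],
])

```text
t: 6.9
eef_pos: [0.5619, 0.1568, 0.1316]
eef_rot: [-3.14, 0.002, 1.569]
contact_force: [1.0, -0.1, -0.8]
gripper_width: 0.0597
```

```bash
python3 - <<'E'
from h import *
s=telemetry.observe();p,d,X,h,K,T=cloud("wrist");print(s['eef_pos'],s['gripper_width'],s['contact_force'])
cv2.imwrite("pics/overhub.png",p[100:340,200:440,::-1].repeat(2,0).repeat(2,1))
zt=s['eef_pos'][2]+.0078
o=((h[...,0]>4)&(h[...,0]<20)&(h[...,1]>130)).astype(np.uint8)*255;o[:,:240]=0;o[:,400:]=0
t=(o>0)&(abs(X[...,2]-zt)<.003);print("ring top z",np.median(X[t][:,2]))
q=X[t];ang=np.arctan2(*(q[:,:2]-np.median(q[:,:2],0)).T)
c0=np.median(q[:,:2],0)
for _ in range(5):
    a=np.arctan2(q[:,1]-c0[1],q[:,0]-c0[0]);rr=np.hypot(*(q[:,:2]-c0).T);E=[]
    for b in np.arange(-np.pi,np.pi,.2):
        k=(a>=b)&(a<b+.2)
        if k.sum()>5:E.append(q[k][np.argsort(rr[k])[-3:],:2].mean(0))
    c0,R0=circ(E)
print("ring centre",c0,R0,len(E))
near=(np.hypot(X[...,0]-.563,X[...,1]-.159)<.0195)&(abs(X[...,2]-.0895)<.004)
print("hub",near.sum(),X[near].mean(0))
E
```

```text
[0.5618944  0.15684163 0.13164707] 0.059661965672433946 [ 0.98010451 -0.14080579 -0.75462376]
ring top z 0.13925731849750111
ring centre [0.5615196  0.15641915] 0.030861007518287527 32
hub 760 [0.57022801 0.15848032 0.08924589]
```

View pics/overhub.png

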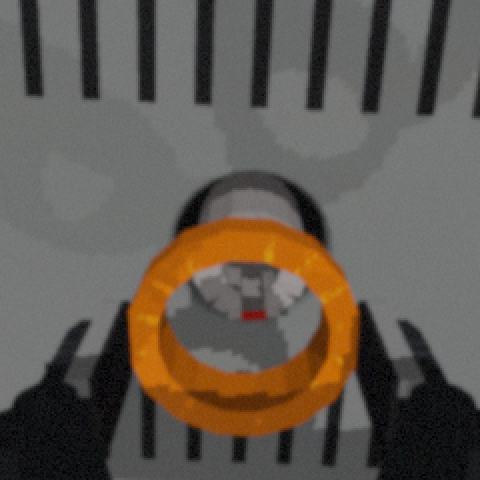

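Call:
servo_tool([
  [0, [0.1, 0.07, 0], 0],
  [0, [0, 0, 0.4], 0],
  [0, [0, 0, 0.4], 0],
  [0, [0, 0, 0.3], 0],
  [0, [0, 0, 0.2], 0],
  [0, [0, 0, 0.1], 0],
  [0, [0, 0, 0], 0],
])

```text
t: 7.65
eef_pos: [0.5638, 0.1614, 0.0968]
eef_rot: [-3.141, 0.001, 1.571]
contact_force: [0.1, -1.0, -0.3]
gripper_width: 0.06
```

Call:
servo_tool([
  [0, [0, 0, 0.2], 0],
  [0, [0, 0, 0.2], 0],
  [0, [0, 0, 0.2], 0],
  [0, [0, 0, 0.1], 0],
  [0, [0, 0, 0], 0],
  [0, [0, 0, 0], 0],
])

```text
t: 8.25
eef_pos: [0.5639, 0.1615, 0.0796]
eef_rot: [-3.141, 0.0, 1.571]
contact_force: [0.7, -2.7, -1.7]
gripper_width: 0.0593
```

Call:
servo_tool([
  [0, [-0.05, 0, 0.05], 0],
  [0, [0, 0, 0.04], 0],
  [0, [0, 0, 0], 0],
  [0, [0, 0, 0], 0],
])

```text
t: 8.65
eef_pos: [0.5638, 0.1609, 0.0776]
eef_rot: [3.142, -0.001, 1.571]
contact_force: [-0.5, -0.8, 0.1]
gripper_width: 0.0597
```

Call:
servo_tool([
  [0.6, [0, 0, 0], 0],
  [1, [0, 0, 0], 0],
  [1, [0, 0, 0], 0],
  [1, [0, 0, 0], 0],
  [1, [0, 0, -0.5], 0],
  [1, [0, 0, -1], 0],
  [1, [0, 0, -1], 0],
  [1, [0, 0, -1], 0],
])

```text
t: 9.45
eef_pos: [0.5639, 0.1605, 0.1669]
eef_rot: [3.141, -0.0, 1.571]
contact_force: [-0.2, 0.8, -0.4]
gripper_width: 0.0854
```

Call:
servo_tool([
  [1, [0, 0, -1], 0],
  [1, [0, 0, -1], 0],
  [1, [0, 0, -0.5], 0],
  [1, [0, 0, 0], 0],
  [1, [0, 0, 0], 0],
])

```text
t: 9.95
eef_pos: [0.5634, 0.1602, 0.2271]
eef_rot: [-3.141, 0.0, 1.571]
contact_force: [0.7, 0.0, -1.1]
gripper_width: 0.0855
```

```bash
cat > seat.py <<'E'
from h import *
s=telemetry.observe();p,d,X,h,K,T=cloud("wrist");print(s['eef_pos'],s['eef_rot'])
np.savez("pics/seat.npz",p=p,d=d,T=T)
o=((h[...,0]>4)&(h[...,0]<20)&(h[...,1]>130))&(np.hypot(X[...,0]-.563,X[...,1]-.159)<.05)&(X[...,2]<.1)
q=X[o];t=q[q[:,2]>np.median(q[:,2])-.003];c=np.linalg.lstsq(np.c_[t[:,:2]-[.563,.159],np.ones(len(t))],t[:,2],rcond=None)[0];print("ring plane",c,len(t))
dk=(np.hypot(X[...,0]-.563,X[...,1]-.159)<.06)&(abs(X[...,2]-.074)<.005)&~o;print("deck",np.median(X[dk][:,2]))
cs,_=cv2.findContours(o.astype(np.uint8),cv2.RETR_CCOMP,cv2.CHAIN_APPROX_NONE)
for cc in cs:
    if cv2.contourArea(cc)>300:print("ring contour",circ([onplane(a,.085,K,T)[:2] for a in cc[:,0]]))
hb=(np.hypot(X[...,0]-.563,X[...,1]-.159)<.021)&(abs(X[...,2]-.0895)<.004)&(h[...,1]<80)
cs,_=cv2.findContours(hb.astype(np.uint8),cv2.RETR_EXTERNAL,cv2.CHAIN_APPROX_NONE);cc=max(cs,key=cv2.contourArea)
print("hub",circ([onplane(a,.091,K,T)[:2] for a in cc[:,0]]))
cv2.imwrite("pics/seat.png",cv2.resize(p[130:270,230:410,::-1],None,fx=4,fy=4,interpolation=cv2.INTER_CUBIC))
E
python3 seat.py
```

```text
[0.56343954 0.16020615 0.22708651] [-3.14081926e+00  3.95123767e-04  1.57095531e+00]
ring plane [0.00512311 0.00077727 0.08381344] 1268
deck 0.07384552091204438
ring contour (array([0.56264494, 0.16040764]), np.float64(0.030729801130241926))
ring contour (array([0.56368116, 0.15935759]), np.float64(0.022506544773546452))
hub (array([0.5621508 , 0.15875779]), np.float64(0.019509817502379918))
```

View pics/seat.png

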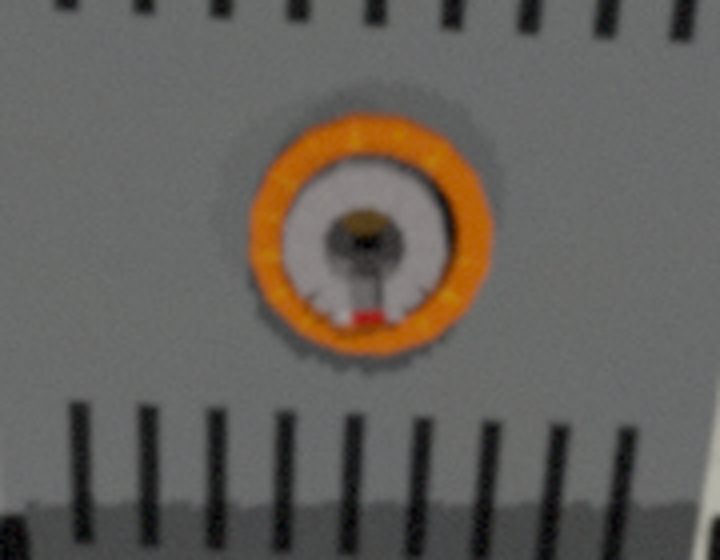

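The ring is seated: its top is 10 mm above the deck, tilt is about 0.005, and it is within 2 mm of the hub axis. On to the spindle.

Call:
servo_tool([
  [1, [-1, -0.2, 0], 0],
  [1, [-1, -0.2, 0], 0],
  [1, [-1, -0.2, 0], 0],
  [1, [-1, -0.2, 0], 0],
  [1, [-1, -0.2, 0], 0],
  [1, [-1, -0.2, 0], 0],
  [1, [-1, -0.2, 0], 0],
  [1, [-1, -0.2, 0], 0],
])

```text
t: 10.8
eef_pos: [0.5227, -0.0406, 0.2261]
eef_rot: [-3.139, -0.0, 1.571]
contact_force: [1.0, 0.6, -0.7]
gripper_width: 0.0854
```

Call:
servo_tool([
  [1, [-1, -0.2, 0], 0],
  [1, [-1, -0.2, 0], 0],
  [1, [-1, -0.2, 0], 0],
  [1, [-1, -0.2, 0], 0],
  [1, [-1, -0.2, 0], 0],
  [1, [-1, -0.3, 0], 0],
  [1, [-0.8, -0.3, 0], 0],
  [1, [0, 0, 0], 0],
])

```text
t: 11.6
eef_pos: [0.4814, -0.2131, 0.2259]
eef_rot: [-3.137, 0.001, 1.565]
contact_force: [-0.8, -0.8, -0.1]
gripper_width: 0.0854
```

Call:
servo_tool([
  [1, [0, 0, 0], 0],
  [1, [0, 0, 0], 0],
])

```text
t: 11.8
eef_pos: [0.4843, -0.2079, 0.227]
eef_rot: [-3.141, -0.002, 1.573]
contact_force: [0.5, 0.3, 0.4]
gripper_width: 0.0855
```

```bash
cat > sp.py <<'E'
from h import *
s=telemetry.observe();p,d,X,h,K,T=cloud("wrist");print(s['eef_pos'],s['eef_rot'])
c=np.array([.482,-.210]);nr=np.hypot(X[...,0]-c[0],X[...,1]-c[1])<.035
b=nr&(abs(X[...,2]-.114)<.004);print("bit top",b.sum(),X[b].mean(0))
def cont(m,z,n):
    cs,_=cv2.findContours(m.astype(np.uint8),cv2.RETR_EXTERNAL,cv2.CHAIN_APPROX_NONE);cc=max(cs,key=cv2.contourArea)
    P=np.array([onplane(a,z,K,T)[:2] for a in cc[:,0]]);print(n,circ(P));return P
cont(b,.115,"bit")
g=nr&(abs(X[...,2]-.0995)<.004)&(h[...,2]<70);P=X[g][:,:2];print("grip top",g.sum(),cv2.minAreaRect(P.astype(np.float32)*1000))
dk=nr&(abs(X[...,2]-.070)<.004);print("disc",dk.sum(),X[dk].mean(0))
if dk.sum()>50:cont(dk,.071,"disc")
red=nr&((h[...,0]<8)|(h[...,0]>172))&(h[...,1]>130)
for lo,hi in((.062,.078),(.09,.106)):
    k=red&(X[...,2]>lo)&(X[...,2]<hi);print("red",k.sum(),X[k].mean(0) if k.any() else'')
pt=np.linalg.inv(T)@np.r_[c,.09,1];u0,v0=int(K[0,0]*pt[0]/pt[2]+K[0,2]),int(K[1,1]*pt[1]/pt[2]+K[1,2]);print(u0,v0)
cv2.imwrite("pics/sp.png",cv2.resize(p[max(0,v0-60):v0+60,u0-70:u0+70,::-1],None,fx=5,fy=5,interpolation=cv2.INTER_CUBIC))
E
python3 sp.py
```

```text
[ 0.48427106 -0.20787714  0.22702933] [-3.14113259e+00 -1.54463716e-03  1.57311994e+00]
bit top 305 [ 0.4819948  -0.21229724  0.11369609]
bit (array([ 0.48165688, -0.21228712]), np.float64(0.008786270840299712))
grip top 288 ((482.30841064453125, -212.35147094726562), (30.002456665039062, 21.889402389526367), 7.971563339233398)
disc 420 [ 0.47706062 -0.21094565  0.06976073]
disc (array([ 0.48158127, -0.21254326]), np.float64(0.01759380802364053))
red 0 
red 1 [ 0.46799316 -0.21625024  0.09682289]
319 189
```

View pics/sp.png

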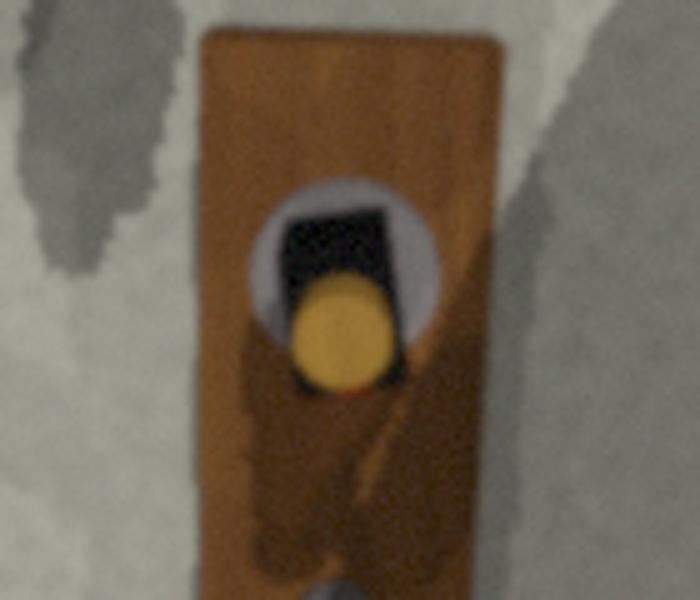

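The spindle view shows the brass bit at (342,330), the black grip turned slightly clockwise, and the red mark at (350,390) on the +x side. So the spindle is at (0.4817, −0.2124) with yaw about +7.5°. I will turn, centre, descend and grip above the disc.

Call:
servo_tool([
  [1, [-0.18, -0.1, 0], -0.75],
  [1, [0, 0, 0], -0.75],
  [1, [0, 0, 0.5], 0],
  [1, [0, 0, 0.5], 0],
  [1, [0, 0, 0], 0],
  [1, [0, 0, 0], 0],
])

```text
t: 12.45
eef_pos: [0.4818, -0.2132, 0.2026]
eef_rot: [-3.142, -0.001, 1.703]
contact_force: [0.8, 0.5, 0.1]
gripper_width: 0.0856
```

```bash
python3 sp.py; python3 -c "
from h import *
print(telemetry.observe()['eef_pos'])"
```

```text
[ 0.48180432 -0.21316544  0.20261832] [-3.14155125e+00 -5.03970243e-04  1.70338450e+00]
bit top 370 [ 0.48188799 -0.21252003  0.11368106]
bit (array([ 0.4814911 , -0.21258652]), np.float64(0.00896962735547319))
grip top 327 ((482.0320739746094, -212.90841674804688), (29.749479293823242, 21.259857177734375), 8.202105522155762)
disc 508 [ 0.47715848 -0.21292769  0.06982956]
disc (array([ 0.48141346, -0.21257699]), np.float64(0.017551169558402288))
red 0 
red 2 [ 0.47184234 -0.21785438  0.09984465]
325 199
[ 0.48205567 -0.21341028  0.20295185]
```

Aligned. Descend 126 mm, with the TCP at 0.0765.

Call:
servo_tool([
  [1, [0, 0, 1], 0],
  [1, [0, 0, 1], 0],
  [1, [0, 0, 1], 0],
  [1, [0, 0, 1], 0],
  [1, [0, 0, 0.7], 0],
  [1, [0, 0, 0.34], 0],
  [1, [0, 0, 0], 0],
], force=60)

```text
t: 13.2
eef_pos: [0.4815, -0.2137, 0.0761]
eef_rot: [-3.141, -0.0, 1.702]
contact_force: [0.1, 0.8, 0.0]
gripper_width: 0.0856
```

Call:
servo_tool([
  [-0.6, [0, 0, 0], 0],
  [-0.6, [0, 0, 0], 0],
  [-0.6, [0, 0, 0], 0],
  [-0.6, [0, 0, 0], 0],
  [-0.6, [0, 0, 0], 0],
  [-0.6, [0, 0, 0], 0],
  [-0.6, [0, 0, 0], 0],
])

```text
t: 13.9
eef_pos: [0.4818, -0.2137, 0.0772]
eef_rot: [3.141, -0.0, 1.702]
contact_force: [-0.6, 1.3, 5.9]
gripper_width: 0.0208
```

Call:
servo_tool([
  [-1, [0, 0, 0], 0],
  [-1, [0, 0, -0.3], 0],
  [-1, [0, 0, -0.6], 0],
  [-1, [0, 0, -1], 0],
  [-1, [0, 0, -1], 0],
  [-1, [0, 0, -1], 0],
  [-1, [0, 0, -0.7], 0],
  [-1, [0, 0, 0], 0],
])

```text
t: 14.7
eef_pos: [0.4827, -0.2146, 0.1937]
eef_rot: [3.138, 0.002, 1.701]
contact_force: [0.3, 0.1, -2.4]
gripper_width: 0.021
```

```bash
cat > held.py <<'E'
from h import *
s=telemetry.observe();p,d,X,h,K,T=cloud("wrist");print(s['eef_pos'],s['eef_rot'],s['gripper_width'],s['contact_force'])
q=(X-s['eef_pos'])@toolT(s)[:3,:3]
nr=np.hypot(q[...,0],q[...,1])<.03
b=nr&(q[...,2]<-.02)&(q[...,2]>-.05)&(h[...,0]>10)&(h[...,0]<30)&(h[...,1]>100);print("bit",b.sum(),np.median(q[b],0).round(4),np.percentile(q[b][:,2],5))
cs,_=cv2.findContours(b.astype(np.uint8),cv2.RETR_EXTERNAL,cv2.CHAIN_APPROX_NONE)
cc=max(cs,key=cv2.contourArea)[:,0];zz=np.median(q[b][:,2]);P=q[cc[:,1],cc[:,0],:2];print("bit circ (tool)",circ(P[np.isfinite(P).all(1)]))
cv2.imwrite("pics/held.png",p[100:340,200:440,::-1].repeat(2,0).repeat(2,1))
E
python3 held.py
```

```text
[ 0.48265588 -0.21460393  0.19365842] [3.13763719e+00 1.99118781e-03 1.70132240e+00] 0.02101646010812483 [ 0.29267176  0.08359892 -2.430121  ]
bit 1962 [-0.0005 -0.0033 -0.036 ] -0.037304129029682054
bit circ (tool) (array([-0.00035981,  0.00275655]), np.float64(0.010160556667137548))
```

View pics/held.png

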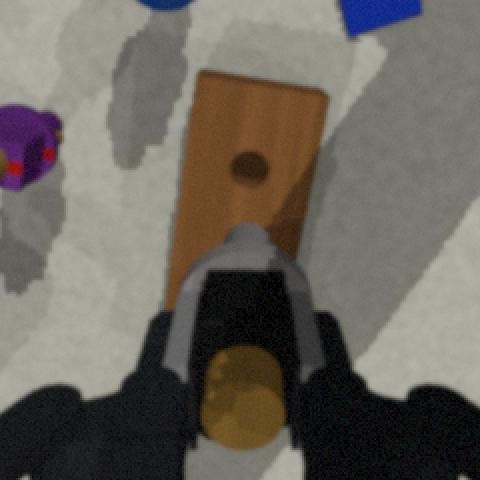

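The spindle is held upright and the rack hole is empty. Shank end is about 64 mm past the TCP. Carrying it to the hub, turning to yaw 1.649.

Call:
servo_tool([
  [-1, [0, 0, 0], 0.6],
  [-1, [1, 0.3, 0], 0],
  [-1, [1, 0.3, 0], 0],
  [-1, [1, 0.3, 0], 0],
  [-1, [1, 0.3, 0], 0],
  [-1, [1, 0.3, 0], 0],
  [-1, [1, 0.3, 0], 0],
  [-1, [1, 0.3, 0], 0],
])

```text
t: 15.55
eef_pos: [0.519, -0.0346, 0.19]
eef_rot: [-3.138, -0.0, 1.65]
contact_force: [-0.1, 0.7, -3.1]
gripper_width: 0.0209
```

Call:
servo_tool([
  [-1, [1, 0.3, 0], 0],
  [-1, [1, 0.3, 0], 0],
  [-1, [1, 0.3, 0], 0],
  [-1, [1, 0.3, 0], 0],
  [-1, [1, 0.3, 0], 0],
  [-1, [1, 0.3, 0], 0],
  [-1, [1, 0.3, 0], 0],
  [-1, [0.6, 0.2, 0], 0],
])

```text
t: 16.35
eef_pos: [0.5615, 0.1609, 0.19]
eef_rot: [-3.139, -0.001, 1.652]
contact_force: [0.1, 1.0, -1.6]
gripper_width: 0.0208
```

Call:
servo_tool([
  [-1, [0, 0, 0], 0],
  [-1, [0, 0, 0], 0],
  [-1, [0, 0, 0], 0],
])

```text
t: 16.65
eef_pos: [0.5621, 0.1559, 0.191]
eef_rot: [-3.14, 0.002, 1.647]
contact_force: [-0.6, -0.5, -2.4]
gripper_width: 0.0208
```

```bash
cat > over.py <<'E'
from h import *
s=telemetry.observe();p,d,X,h,K,T=cloud("wrist");print(s['eef_pos'],s['eef_rot'],s['contact_force'])
o=((h[...,0]>4)&(h[...,0]<20)&(h[...,1]>130))&(np.hypot(X[...,0]-.563,X[...,1]-.159)<.045)&(X[...,2]<.1)
print("ring z",np.median(X[o][:,2]),o.sum())
cv2.imwrite("pics/over.png",p[80:320,200:440,::-1].repeat(2,0).repeat(2,1))
x=np.array([telemetry.observe()['eef_pos'] for _ in range(3)]);print(x)
E
python3 over.py
```

```text
[0.56205656 0.15593778 0.19095444] [-3.14001767e+00  2.29771375e-03  1.64720875e+00] [-0.62632619 -0.47825487 -2.41504187]
ring z 0.08364035072534251 1542
[[0.56221713 0.15614517 0.19117691]
 [0.56221713 0.15614517 0.19117691]
 [0.56221713 0.15614517 0.19117691]]
```

View pics/over.png

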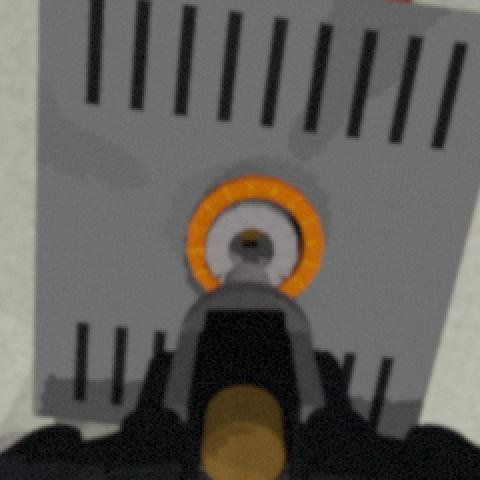

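View: the shank tip at column 247 is slightly left of the hub bore (251,245), agreeing with the measured −2.7 mm in y. Correct and lower to just above the face.

Call:
servo_tool([
  [-1, [0.11, 0.01, 0], 0],
  [-1, [0, 0, 0.5], 0],
  [-1, [0, 0, 0.4], 0],
  [-1, [0, 0, 0.3], 0],
  [-1, [0, 0, 0.1], 0],
  [-1, [0, 0, 0], 0],
  [-1, [0, 0, 0], 0],
  [-1, [0, 0, 0], 0],
])

```text
t: 17.5
eef_pos: [0.5628, 0.1614, 0.1594]
eef_rot: [3.141, -0.0, 1.65]
contact_force: [0.1, -0.4, -2.1]
gripper_width: 0.0206
```

```bash
python3 held.py; python3 over.py; python3 - <<'E'
import cv2;cv2.imwrite("pics/o2.png",cv2.imread("pics/over.png"))
E
```

```text
[0.56277485 0.1614115  0.15943418] [ 3.14071574e+00 -3.10058072e-04  1.64958014e+00] 0.020576119400596664 [ 0.11312734 -0.43768909 -2.11755156]
bit 1950 [-0.0006 -0.0033 -0.0361] -0.03732261636716258
bit circ (tool) (array([-0.00027279,  0.00265865]), np.float64(0.010273710204529392))
[0.56275511 0.16136432 0.15944477] [ 3.14073926e+00 -2.58439369e-04  1.64951909e+00] [-0.31234444 -0.10902038 -2.424743  ]
ring z 0.08366533604477933 1757
[[0.56268743 0.16137984 0.15941233]
 [0.56268743 0.16137984 0.15941233]
 [0.56268743 0.16137984 0.15941233]]
```

Call:
servo_tool([
  [-1, [-0.08, 0, 0], 0],
  [-1, [0, 0, 0], 0],
  [-1, [0, 0, 0], 0],
  [-1, [0, 0, 0], 0],
])

```text
t: 18.0
eef_pos: [0.5626, 0.1593, 0.1591]
eef_rot: [3.141, -0.0, 1.65]
contact_force: [-0.2, -0.2, -3.5]
gripper_width: 0.0208
```

Call:
servo_tool([
  [-1, [0, 0, 0], 0],
  [-1, [0, 0, 0], 0],
])

```text
t: 18.2
eef_pos: [0.5626, 0.1593, 0.159]
eef_rot: [3.142, -0.0, 1.65]
contact_force: [0.5, -0.1, -2.6]
gripper_width: 0.0209
```

Call:
servo_tool([
  [-1, [-0.02, 0, 0.1], 0],
  [-1, [0, 0, 0.1], 0],
  [-1, [0, 0, 0.1], 0],
  [-1, [0, 0, 0.1], 0],
  [-1, [0, 0, 0], 0],
  [-1, [0, 0, 0], 0],
])

```text
t: 18.8
eef_pos: [0.5626, 0.1588, 0.1489]
eef_rot: [-3.141, -0.0, 1.65]
contact_force: [0.7, -0.4, -3.3]
gripper_width: 0.0211
```

The shank is in the bore without contact. The key meets the face at TCP z≈0.131.

Call:
servo_tool([
  [-1, [0, 0, 0.15], 0],
  [-1, [0, 0, 0.15], 0],
  [-1, [0, 0, 0.15], 0],
  [-1, [0, 0, 0.1], 0],
  [-1, [0, 0, 0], 0],
  [-1, [0, 0, 0], 0],
])

```text
t: 19.4
eef_pos: [0.5627, 0.1588, 0.1352]
eef_rot: [-3.142, -0.0, 1.65]
contact_force: [0.4, -0.3, -2.9]
gripper_width: 0.0207
```

Call:
servo_tool([
  [-1, [0, 0, 0.1], 0],
  [-1, [0, 0, 0.1], 0],
  [-1, [0, 0, 0.08], 0],
  [-1, [0, 0, 0], 0],
  [-1, [0, 0, 0], 0],
])

```text
t: 19.9
eef_pos: [0.5626, 0.1588, 0.1282]
eef_rot: [-3.141, -0.0, 1.65]
contact_force: [-0.0, -0.9, -3.3]
gripper_width: 0.0208
```

No resistance, so the key appears to be entering the keyway. Continue.

Call:
servo_tool([
  [-1, [0, 0, 0.1], 0],
  [-1, [0, 0, 0.1], 0],
  [-1, [0, 0, 0.1], 0],
  [-1, [0, 0, 0.1], 0],
  [-1, [0, 0, 0], 0],
  [-1, [0, 0, 0], 0],
], force=90)

```text
t: 20.5
eef_pos: [0.5626, 0.1588, 0.1182]
eef_rot: [-3.141, -0.0, 1.65]
contact_force: [0.9, -0.2, -3.1]
gripper_width: 0.0205
```

Call:
servo_tool([
  [-1, [0, 0, 0.1], 0],
  [-1, [0, 0, 0.1], 0],
  [-1, [0, 0, 0.1], 0],
  [-1, [0, 0, 0], 0],
  [-1, [0, 0, 0], 0],
])

```text
t: 21.0
eef_pos: [0.563, 0.159, 0.1113]
eef_rot: [3.141, -0.0, 1.65]
contact_force: [-1.2, 0.2, 4.4]
gripper_width: 0.0201
```

The spring is engaged (+7 N). Press the rest.

Call:
servo_tool([
  [-1, [0, 0, 0.1], 0],
  [-1, [0, 0, 0.1], 0],
  [-1, [0, 0, 0.05], 0],
  [-1, [0, 0, 0], 0],
  [-1, [0, 0, 0], 0],
])

```text
t: 21.5
eef_pos: [0.5631, 0.159, 0.1056]
eef_rot: [3.14, -0.0, 1.649]
contact_force: [-1.3, -1.6, 8.9]
gripper_width: 0.0202
```

Call:
servo_tool([
  [-1, [0, 0, 0.08], 0],
  [-1, [0, 0, 0], 0],
  [-1, [0, 0, 0], 0],
])

```text
t: 21.8
eef_pos: [0.5631, 0.159, 0.1054]
eef_rot: [3.139, 0.0, 1.649]
contact_force: [-6.0, -1.7, 23.7]
gripper_width: 0.02
```

Hard stop at TCP 0.1054, close to the predicted 0.105, with 24 N. Final check.

```bash
python3 held.py; python3 - <<'E'
from h import *
p,d,X,h,K,T=cloud("scene")
pt=np.linalg.inv(T)@[.5625,.159,.1,1];u,v=int(K[0,0]*pt[0]/pt[2]+K[0,2]),int(K[1,1]*pt[1]/pt[2]+K[1,2])
a=cv2.resize(p[v-45:v+45,u-60:u+60,::-1],(400,300),interpolation=cv2.INTER_CUBIC)
w=viewer.grab_frame("wrist")[0][120:360,180:460,::-1]
cv2.imwrite("pics/final.png",np.hstack([a,cv2.resize(w,(350,300))]))
p,d,X,h,K,T=cloud("wrist")
o=((h[...,0]>4)&(h[...,0]<20)&(h[...,1]>130))&(np.hypot(X[...,0]-.563,X[...,1]-.159)<.045)&(X[...,2]<.095)
q=X[o];print("ring",len(q),np.median(q[:,2]),np.percentile(q[:,1],[.5,99.5]).mean(),q[:,0].min())
k=(np.hypot(X[...,0]-.563,X[...,1]-.159)<.022)&(abs(X[...,2]-.099)<.006)&(h[...,1]<80)&(h[...,2]>70);print("disc top z",k.sum(),np.median(X[k][:,2]))
E
```

```text
[0.5631416  0.15904193 0.10543583] [3.13930666e+00 1.20727011e-04 1.64935080e+00] 0.019961300624946974 [-5.99040534 -1.70780816 23.68179581]
bit 1945 [-0.0006 -0.003  -0.036 ] -0.03721633705029675
bit circ (tool) (array([-0.00017851,  0.00202586]), np.float64(0.010069410267943845))
ring 2524 0.08368040146249472 0.1608391347293255 0.5323667978726554
disc top z 753 0.09782227590727946
```

View pics/final.png

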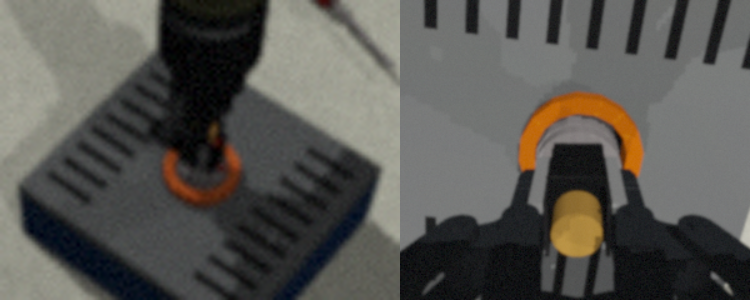

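The picture shows the disc down on the hub inside the flat orange ring, with the grip still held. The disc top reads 0.0978, about 0.099 after the camera's −1.2 mm bias, which is fully home.

Call:
servo_tool([
  [-1, [0, 0, 0], 0],
  [-1, [0, 0, 0], 0],
  [-1, [0, 0, 0], 0],
  [-1, [0, 0, 0], 0],
  [-1, [0, 0, 0], 0],
])

```text
t: 22.5
eef_pos: [0.5632, 0.159, 0.1055]
eef_rot: [3.139, 0.0, 1.649]
contact_force: [-5.0, -1.8, 24.0]
gripper_width: 0.0205
```

```bash
python3 -c "
from workcell import order;print(order.close_job())"
```

```text
the job is handed in; nothing more can be done
None
```

The ring is seated around the hub and released. The keyed spindle is pushed fully home in the hub and still gripped. I handed the job in at about 22.5 s; the simulator reports no verdict.

- **Ring:** its top is 10 mm above the deck, tilt is about 0.005 rad, and its centre measured 1–2 mm from the hub axis. It stayed at the same height after the spindle went in.
- **Spindle:** the key entered the keyway with no resistance, at a tool yaw of 1.65 rad. The spring then pushed back, and the spindle reached a hard stop with the tool at 0.1055 m, against about 0.105 m expected. The disc top reads 0.0978 m, about 0.099 m after the camera's 1.2 mm low bias, which matches fully home.
- **Hold:** the push stayed steady at 24 N for the last half second, with a small sideways load of about 5 N. Grip force was set to 90 N.
- **Disagreements:** the top camera read positions 2–4 mm different from the wrist camera, and I relied on the wrist camera. One wrist crop missed the hub and was redone from the same frame.
- **Not checked:** I did not measure the bystanders again, but nothing suggested the arm touched any of them. I had no direct reading of the ejector, so its travel is inferred from the hard stop and the disc height.

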